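Set up the maker's-mark shot of a stoneware beaker

TASK

Set up the photo stand for a picture of the mark under the tan beaker: take the beaker from the grey crate and set it down gently, without dropping it, foot up in the round recess of the stand. Also take the post with the flat square head from the wooden block and push its pin fully home in the stand's socket, so that its collar sits flush on the socket block (either job may come first). Leave the bowl, the plate and the ball-headed post where they are.

Things in the scene. Friction and masses are not known exactly. Their poses are not given: they have to be found in the camera images.
- beaker: Tan stoneware beaker with green bands, hollow, 62 mm outside diameter, 80 mm high, wall 4.5 mm, about 220 g. Stands upside down in the crate: rim down, foot up. Origin: centre of the rim plane, its lowest point as it stands; z points from rim to foot (up at start and end). Wall straight from z = 0 to 70 mm, then narrows to the 50 mm foot.
- post: Steel post with flat square grey head, 112 mm long, 90 g, standing in a hole of the block. Origin: foot of the pin; z up the post. Pin 12 mm diameter, tapered foot, z = 0 to 40 mm; collar 28 mm diameter, z = 40 to 46; stem 12 mm diameter; head z = 76 to 112, 10 mm thick along its x, 36 mm wide along its y.
- collar (a point): Point on the post's axis at the underside of its collar, 40 mm above the foot of the pin.
- head (a point): Centre of the post's flat head, 94 mm above the foot of the pin: the place to grip, across the 10 mm thickness (along the post's x).
- ball_post: The same steel pin, collar and stem as the post, but with a black ball of 38 mm diameter (centre 94 mm above the foot) as head. Stays in the other hole of the block. Origin: foot of the pin.
- rack: Wooden block, 70 x 180 x 60 mm (x, y, z), fixed, with two upright holes of 15 mm diameter, 46 mm deep, 104 mm apart (at y = -52 and +52 mm), in which the two posts stand. Origin: centre of its underside.
- crate: Low grey plastic stacking crate, 300 x 200 mm (x, y), open on top, walls 70 mm high and 6 mm thick (with ribs and rim about 10 mm), floor 6 mm thick, fixed. Origin: centre of its underside. The beaker stands in its -x half, the bowl in its +x half.
- bowl: Pale green bowl, 92 mm diameter at the rim, 45 mm high, stands in the crate and stays there. Origin: centre of its underside.
- plate: Tan plate of 170 mm diameter, 18 mm high, lying on the table beyond the stand; stays. Origin: centre of its underside.
- stand: Photo stand, fixed: a grey board 130 x 220 mm (x, y), 26 mm thick, with a round recess at y = +50 mm (68 mm diameter, 10 mm deep) and an aluminium socket block 44 x 44 mm at y = -60 mm that rises to 62 mm above the table. Origin: centre of the board's underside.
- recess (a point): Centre of the floor of the round recess in the stand, 16 mm above the table, 10 mm below the board's top. The beaker's rim comes to rest on it.
- socket (a point): Centre of the mouth of the socket, on top of the socket block, 62 mm above the table. Upright hole of 14 mm diameter (chamfered mouth), 46 mm deep; the pin goes in until the collar sits on the block.

How it is judged:
By the outcome, as a careful person would: the job done as asked, in the order asked, and still so for the second after the job is handed in, with the robot touching nothing.
It also fails if it takes over 64 s, if anything falls off the work surface, if the arm or the gripper's body presses on something with over 40 N, if the wrist force passes 120 N, or if a joint passes its speed limit or range.

ROBOT

A 7-joint arm with a two-finger parallel gripper is mounted at the origin on the work surface. World frame = base frame: x ahead of the robot, y to its left, z up, the work surface at z = 0. Lengths are in mm, angles in degrees, forces in N, time in s.
With the tool pointing down it reaches from about 400 to 900 mm from the base axis. Payload 5.5 kg.
Tool frame: the origin (TCP) lies between the finger pads; the fingertips stand 11 mm ahead of it and the grasp point (between the pads) lies 8 mm behind it (env.tcp_to_tips is the distance from the TCP to the fingertips, in mm); z points along the fingers, y is the line along which they close (so a half turn about z gives the same grasp; the last joint's range is limited). The gripper opens to 92 mm and grips with 3 to 60 N. Pads are 19 mm wide; open, the fingers measure 130 mm over their backs; the gripper's body (75 mm by 190 mm) begins 47 mm behind the grasp point.
Start: joints at [-59.977, 28.699, -24.465, 88.831, 12.651, 65.22, -12.049], TCP at [167.567, 628.029, 237.729] pointing down, gripper open.
Joint ranges: [-164.97, 164.97], [-17.58, 116.51], [-87.97, 89.64], [11.32, 138.91], [-80.73, 260.73], [10.89, 115.49], [-147.41, 147.41]. Speed limits (degrees/s): [147.25, 147.25, 180, 180, 180, 180, 180].

INTERFACE

Orientations are given as a 3x3 rotation matrix whose columns are the frame's x, y, z axes.
In Python, from cell import env gives the robot as it stands.
- The arm moves only by the shell command python3 -m pendant 'ROWS' [OPENING] [FORCE]. ROWS is JSON, a list of rows, each a list of 4 numbers: the shift along the tool's x, y, z in mm, then the turn about the tool's z in rad. In form: [[tx, ty, tz, turn], ...]. A call has 1 to 10 rows; each row is the pose to reach, as a shift and turn from the pose commanded when the call began, along the tool's axes at that moment; what a row does not reach only later rows make up. A row lasts 1/8 s, in which the tool goes at most 62.5 mm and 10.7 degrees, less where a joint would pass 70% of its speed; a pose out of reach is approached as far as the arm can. A call with a gripper value outside its range is refused whole. OPENING is the finger opening in mm, from 0 to 91.8, set as the call begins (- or left out, the last holds). The fingers move at their own pace and stop on an object; FORCE is the grip in N (left out, the last holds). Time passes only in rows, so rows that repeat a pose let the fingers close. It gives the time, the measured TCP pose, the force, the opening and the grip force at its end, in the units of the state.
- env.state(): the state, without advancing time (a new reading comes with each control period).
- env.camera(name): name is "side" or "top" or "wrist"; returns (picture, depth): 384x512x3 uint8, blue, green, red; 384x512 float32, mm along the optical axis (not along the pixel's ray), 0 where there is no reading.
- env.get_calibration(name): a dict with "vfov" (degrees; the focal length in pixels is half the picture's height over the tangent of half this angle, whatever the lens; pixels are square), "cx", "cy" (the principal point, pixels), "extrinsics" (4x4, takes a point from world to camera coordinates); the wrist camera has in their place "T_tool_cam" (4x4, takes a point from camera to tool coordinates, whose origin is the TCP and whose axes are the flange's). Camera axes: x right, y down, z forward; pixel columns grow to the right and rows downward; lengths in mm; the calibration is good to about 2 mm. A picture is of the moment at which its call begins: read the wrist's pose just before it. get_calibration takes no time and is no camera call.
- env.sign_off(): hands the job in; it is judged then, once.
The state is a dict: "time": time; "joints": joint angles; "joint_vel": joint speeds; "joint_efforts": joint torques, N m; "eef_pos": TCP position; "tcp_rot": TCP orientation; "contact_force": force on the tool from outside, world axes, zero at the start; "moment": the same for the moment, N m; "width": finger opening in mm; "grasp_force": force on a finger pad.
Only numpy, scipy, OpenCV 4.12 (cv2) and the standard library are available. Lean on these libraries where they do the work, as an engineer would, in place of code of your own. Each camera call takes 0.05 s, during which the arm holds its last target. There are 200 camera calls.

## Working session

There is one attempt and no reset: what is moved stays moved. The work goes in short steps, Python scripts to look and compute and a shell command to move; the robot and the scene stay as the last step left them, time stands still between calls to the robot, and variables do not carry over. Pictures are saved under pics/ and viewed, at most 13 in all, crops included, and the job is handed in when it is done.

```bash
ls; mkdir -p pics
python3 - <<'E'
from cell import env
import cv2,numpy as np
s=env.state();print(s['time'],s['eef_pos'],s['tcp_rot'],s['width'])
for n in ("top","side"):
    p,d=env.camera(n);cv2.imwrite(f"pics/{n}0.png",p);np.save(f"pics/{n}0.npy",d);c=env.get_calibration(n);print(n,c,(d>0).mean())
print(env.get_calibration("wrist"))
E
```

```text
pics
0.0 [167.46382764 627.35736087 236.67614836] [[-9.66199571e-01  2.57794545e-01 -6.00693416e-04]
 [ 2.57795223e-01  9.66197828e-01 -1.83842480e-03]
 [ 1.06452788e-04 -1.93114115e-03 -9.99998130e-01]] 91.78739484460738
top {'vfov': 50.40143103320838, 'cx': 259.4545101307666, 'cy': 188.72744729925884, 'extrinsics': array([[-3.92396608e-02, -9.99227838e-01,  1.99433176e-03,
         2.39570639e+01],
       [-9.78384248e-01,  3.80154303e-02, -2.03270980e-01,
         6.42205039e+02],
       [ 2.03038206e-01, -9.92750707e-03, -9.79120489e-01,
         1.25284185e+03],
       [ 0.00000000e+00,  0.00000000e+00,  0.00000000e+00,
         1.00000000e+00]])} 0.9958699544270834
side {'vfov': 49.59602624516392, 'cx': 251.47976725698382, 'cy': 189.73295211633436, 'extrinsics': array([[-9.37099571e-01, -3.49055712e-01, -2.12207827e-03,
         5.63004110e+02],
       [-1.84122540e-01,  4.99454926e-01, -8.46548089e-01,
         2.05902358e+02],
       [ 2.96552329e-01, -7.92909129e-01, -5.32308021e-01,
         9.41545278e+02],
       [ 0.00000000e+00,  0.00000000e+00,  0.00000000e+00,
         1.00000000e+00]])} 0.9956766764322916
{'vfov': 68.37062361913807, 'cx': 256.5116222900761, 'cy': 188.1493430418293, 'T_tool_cam': array([[ 7.18002533e-04, -9.56442313e-01, -2.91920514e-01,
         7.74518375e+01],
       [ 9.99999633e-01,  5.50124682e-04,  6.57164321e-04,
         5.39297930e-01],
       [-4.67947084e-04, -2.91920878e-01,  9.56442357e-01,
        -1.45956044e+02],
       [ 0.00000000e+00,  0.00000000e+00,  0.00000000e+00,
         1.00000000e+00]])}
```

View pics/top0.png

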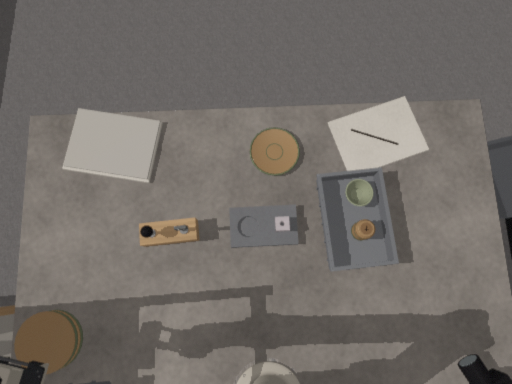

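View pics/side0.png

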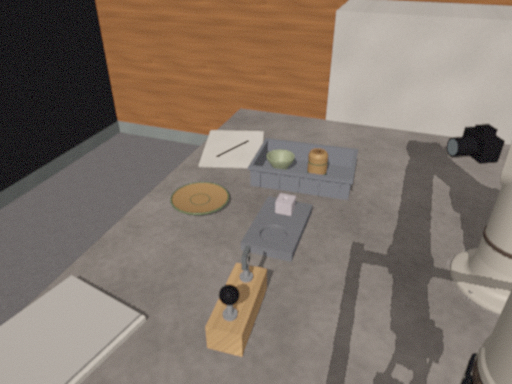

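The top view shows the beaker at about (365,230), the bowl at (360,193), the stand with its recess at (249,226) and socket at (282,224), the flat post at (185,229) and the ball post at (147,232). The side view agrees. Next I turn these into coarse positions.

```bash
cat > h.py <<'E'
from cell import env
import cv2,numpy as np
def K(c,h=384): return h/2/np.tan(np.radians(c['vfov'])/2)
def cam(n,st=None):
    "f,cx,cy, camera->world 4x4"
    c=env.get_calibration(n)
    if n=='wrist':
        T=np.eye(4);T[:3,:3]=st['tcp_rot'];T[:3,3]=st['eef_pos'];W=T@c['T_tool_cam']
    else: W=np.linalg.inv(c['extrinsics'])
    return K(c),c['cx'],c['cy'],W
def plane(C,uv,z):
    f,cx,cy,W=C;uv=np.atleast_2d(uv).astype(float)
    r=np.c_[(uv[:,0]-cx)/f,(uv[:,1]-cy)/f,np.ones(len(uv))]@W[:3,:3].T
    return W[:3,3]+r*((z-W[2,3])/r[:,2])[:,None]
def cloud(C,d):
    f,cx,cy,W=C;v,u=np.mgrid[:384,:512]
    P=np.stack([(u-cx)/f*d,(v-cy)/f*d,d],-1)@W[:3,:3].T+W[:3,3]
    P[d<=0]=np.nan;return P
def shot(n,name):
    st=env.state();p,d=env.camera(n);cv2.imwrite(f'pics/{name}.png',p)
    C=cam(n,st);np.savez(f'pics/{name}.npz',d=d,W=C[3],k=np.array(C[:3]));return p,d,C,st
def load(name):
    a=np.load(f'pics/{name}.npz');k=a['k'];return cv2.imread(f'pics/{name}.png'),a['d'],(k[0],k[1],k[2],a['W'])
def rel(st,pt,yaxis=None):
    "target TCP (world) -> tool-axis shift; turn (rad) to bring tool y along yaxis"
    R=np.array(st['tcp_rot']);s=R.T@(np.array(pt)-st['eef_pos']);t=None
    if yaxis is not None:
        q=R.T@np.array([*yaxis,0.]);t=np.arctan2(-q[0],q[1]);t=(t+np.pi/2)%np.pi-np.pi/2
    return s.round(1),t
E
python3 - <<'E'
from h import *
for n in('top','side'):
    p=cv2.imread(f'pics/{n}0.png');d=np.load(f'pics/{n}0.npy');C=cam(n);P=cloud(C,d)
    L={'beaker':(365,229),'bowl':(360,193),'recess':(249,226),'socketblk':(279,224),'post':(185,229),'ball':(147,232),'plate':(275,152),'tbl':(230,300)} if n=='top' else {'beaker':(318,153),'bowl':(280,158),'recess':(271,233),'socket':(286,199),'post':(246,254),'ball':(229,294),'plate':(200,199)}
    for k,(u,v) in L.items(): print(n,k,P[v,u].round(0))
    if n=='top':
        for nm,lo,hi,box in(('stand',18,32,(215,310,195,255)),('sockblk',54,70,(215,310,195,255)),('rack',50,68,(130,205,210,255)),('cratetop',60,78,(310,405,160,280)),('post',110,145,(170,200,215,240)),('beaktop',80,95,(310,405,160,280))):
            m=np.zeros(d.shape,bool);u0,u1,v0,v1=box;m[v0:v1,u0:u1]=1;m&=(P[...,2]>lo)&(P[...,2]<hi)
            q=P[m][:,:2].astype(np.float32);
            if len(q)>3:print(nm,len(q),cv2.minAreaRect(q),q.mean(0))
E
```

```text
top beaker [ 498. -326.   81.]
top bowl [ 627. -340.    9.]
top recess [529.  38.  19.]
top socketblk [527. -59.  60.]
top post [521. 239.  71.]
top ball [510. 342. 132.]
top plate [778. -60.  18.]
top tbl [295. 108.  -6.]
stand 2159 ((529.0068359375, -9.175361633300781), (130.8578338623047, 220.43263244628906), 0.5220751762390137) [528.0037    -8.785345]
sockblk 181 ((529.9935913085938, -69.06295776367188), (44.11486053466797, 43.510074615478516), 2.809828758239746) [529.59   -68.8549]
rack 1068 ((518.7847900390625, 296.94232177734375), (70.84830474853516, 181.66366577148438), 4.037300109863281) [517.23145 290.86163]
cratetop 1454 ((538.0040893554688, -306.29071044921875), (313.30694580078125, 217.0369415283203), 4.275819301605225) [ 533.0895  -307.78546]
post 56 ((521.8875122070312, 244.26797485351562), (11.01207160949707, 35.52727127075195), 2.856729745864868) [521.3001  243.94467]
beaktop 269 ((500.0554504394531, -326.3791809082031), (57.366668701171875, 58.084007263183594), 74.60071563720703) [ 500.25873 -326.36807]
side beaker [ 496. -311.   87.]
side bowl [ 628. -347.   27.]
side recess [534.  37.  18.]
side socket [528. -73.  55.]
side post [517. 256. 132.]
side ball [508. 362. 128.]
side plate [783. -57.   7.]
```

Run:
```python
from h import *
s=env.state();a=np.radians(4)
print(rel(s,(522,244,237),(np.cos(a),np.sin(a))))
```

```text
(array([-4.414e+02, -2.790e+02,  3.000e-01]), np.float64(1.2401806871542198))
```

```bash
python3 -m pendant '[[-30,-18,0,0.08],[-85,-52,0,0.22],[-140,-88,0,0.38],[-195,-123,0,0.54],[-250,-158,0,0.7],[-305,-193,0,0.86],[-360,-228,0,1.02],[-410,-259,0,1.16],[-441,-279,0,1.24],[-441,-279,0,1.24]]'
python3 - <<'E'
from h import *
p,d,C,s=shot('wrist','w_post');print(s['time'],s['eef_pos'],s['tcp_rot'],s['joints'])
a=np.radians(4);print(rel(s,(530,-14,237),(np.cos(a),np.sin(a))))
P=cloud(C,d)
m=(P[...,2]>122)&(P[...,2]<140);n,l,st,_=cv2.connectedComponentsWithStats(m.astype(np.uint8))
for i in range(1,n):
    if st[i,4]>60:
        v,u=np.nonzero(l==i);q=plane(C,np.c_[u,v],132)[:,:2].astype(np.float32);print(st[i],P[l==i].mean(0),cv2.minAreaRect(q))
E
```

```text
time: 1.35
eef_pos: [524.7, 239.3, 237.2]
tcp_rot: [[-0.061, 0.998, 0.001], [0.998, 0.061, -0.003], [-0.003, 0.001, -1.0]]
contact_force: [-1.1, 0.3, -0.2]
width: 91.9
grasp_force: 0.0
1.35 [524.73028682 239.30921384 237.19637018] [[-6.07337741e-02  9.98153747e-01  7.11990190e-04]
 [ 9.98150274e-01  6.07354810e-02 -2.68903621e-03]
 [-2.72731464e-03  5.47357885e-04 -9.99996131e-01]] [-26.3785607   19.37974801  -1.12160687 100.37007573   0.60756788
  60.28978592 -24.25604526]
(array([-253.2,  -10.1,    0.9]), np.float64(-0.00904173812146336))
[ 233   41   40   43 1289] [516.61920358 349.37174427 127.71829024] ((516.6875610351562, 348.6837463378906), (31.640987396240234, 31.720212936401367), 62.50477600097656)
[248 162  13  40 431] [523.84065725 247.31752118 130.53989566] ((524.00146484375, 247.4696807861328), (10.705513000488281, 37.456764221191406), 7.829420566558838)
```

View pics/w_post.png

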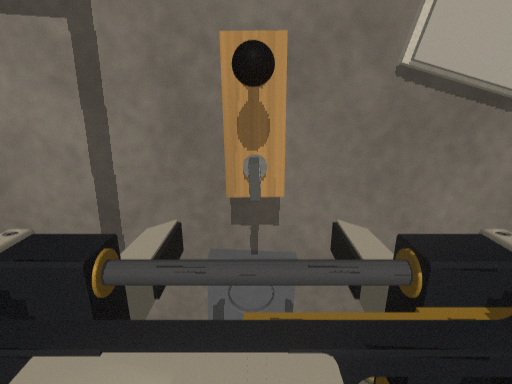

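The wrist view shows the flat head at (248–261, 162–202), the ball post at (253,63), and the stand below the fingers. Next I look at the stand from a hover at y ≈ -85.

```bash
python3 -m pendant '[[-30,0,0,0],[-85,-2,0,0],[-140,-4,0,0],[-195,-8,0,0],[-250,-10,0,0],[-300,-12,0,0],[-330,-13,0,0],[-330,-13,0,0],[-330,-13,0,0]]' | head -3
python3 - <<'E'
from h import *
p,d,C,s=shot('wrist','w_stand');print(s['time'],s['eef_pos'],s['joints'])
a=np.radians(4);print(rel(s,(500,-346,237),(np.cos(a),np.sin(a))))
P=cloud(C,d)
for lo,hi,z in((55,70,62),(12,21,16),(22,32,26)):
    m=(P[...,2]>lo)&(P[...,2]<hi);n,l,st,_=cv2.connectedComponentsWithStats(m.astype(np.uint8))
    for i in range(1,n):
        if st[i,4]>150:
            v,u=np.nonzero(l==i);q=plane(C,np.c_[u,v],z)[:,:2].astype(np.float32);print(z,st[i],P[l==i].mean(0).round(1),cv2.minAreaRect(q),cv2.minEnclosingCircle(q))
E
```

```text
time: 2.52
eef_pos: [531.7, -83.0, 237.4]
tcp_rot: [[-0.073, 0.997, -0.001], [0.997, 0.073, 0.001], [0.001, -0.001, -1.0]]
2.525 [531.73939472 -82.98007192 237.42316587] [ -0.80100072  15.49254092   8.14721159 105.92007017  -2.61902181
  58.8077035   12.58770827]
(array([-2.60e+02, -5.08e+01,  1.00e-01]), np.float64(0.0030526054021742244))
62 [ 236  139   40   41 1351] [530.9 -67.   60.9] ((530.9242553710938, -67.16183471679688), (43.78557205200195, 44.754249572753906), 0.5535873174667358) ((530.7073974609375, -67.25431823730469), 30.470745086669922)
62 [179 258 156   2 175] [ 533.2 -197.8   60.2] ((541.8463134765625, -195.53684997558594), (199.2647705078125, 1.4516913890838623), 4.190488338470459) ((541.8993530273438, -196.2607421875), 99.63248443603516)
16 [ 233   30   57   62 2787] [529.9  43.7  15.2] ((529.7228393554688, 43.13820266723633), (67.34300231933594, 67.06129455566406), 4.217721462249756) ((530.0482788085938, 43.12255859375), 34.37159729003906)
16 [ 383   90  129  129 6647] [786.9 -50.9  15.5] ((782.4773559570312, -57.14385986328125), (165.17970275878906, 171.2918090820
[... 440 characters left out ...]
2915) ((501.536376953125, -317.6647033691406), 29.790821075439453)
26 [  205     0   119   195 16023] [530.1   2.4  25.1] ((530.408935546875, -7.841888427734375), (129.63394165039062, 219.5175018310547), 0.58704674243927) ((530.787109375, -7.451488494873047), 126.33625793457031)
26 [183 246 148   8 487] [ 542.4 -203.8   26.9] ((542.4550170898438, -202.61537170410156), (208.57382202148438, 11.068110466003418), 4.191643238067627) ((542.8013916015625, -207.34100341796875), 104.2900390625)
26 [206 302  38  15 164] [ 503.4 -301.7   27.2] ((502.1239318847656, -305.2954406738281), (23.19139289855957, 56.6058349609375), 88.56694793701172) ((501.8432922363281, -316.5142822265625), 28.305448532104492)
```

View pics/w_stand.png

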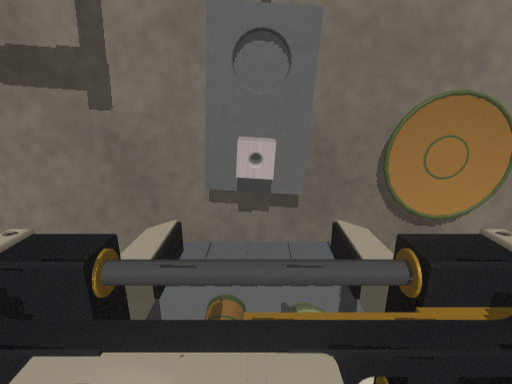

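The wrist view shows the socket block at (256,158) and the recess at (262,60). That gives socket ≈ (531,-67.5) and recess ≈ (530,42.7), which match the given layout. Next is the beaker.

```bash
python3 -m pendant '[[-30,-6,0,0],[-85,-17,0,0],[-140,-28,0,0],[-195,-39,0,0],[-240,-47,0,0],[-260,-51,0,0],[-260,-51,0,0],[-260,-51,0,0]]' 80 | head -3
python3 - <<'E'
from h import *
p,d,C,s=shot('wrist','w_beak');print(s['time'],s['eef_pos'],s['joints'])
P=cloud(C,d)
for lo,hi,z in((81,95,86),(60,76,70),(46,57,51)):
    m=(P[...,2]>lo)&(P[...,2]<hi);n,l,st,_=cv2.connectedComponentsWithStats(m.astype(np.uint8))
    for i in range(1,n):
        if st[i,4]>150:
            v,u=np.nonzero(l==i);q=plane(C,np.c_[u,v],z)[:,:2].astype(np.float32);print(z,st[i],P[l==i].mean(0).round(1),cv2.minAreaRect(q),cv2.minEnclosingCircle(q))
E
```

```text
time: 3.58
eef_pos: [500.4, -345.2, 237.4]
tcp_rot: [[-0.074, 0.997, 0.0], [0.997, 0.074, 0.002], [0.002, 0.0, -1.0]]
3.575 [ 500.43026981 -345.20825502  237.40607129] [20.64120064 22.90121705 14.97252784 96.28706445 -6.66588107 61.73547087
 41.87057268]
86 [ 232  136   51   50 1945] [ 501.8 -326.    85.1] ((501.7991638183594, -326.32025146484375), (53.636207580566406, 52.90967559814453), 14.081317901611328) ((501.7511901855469, -326.2300720214844), 27.30992889404297)
70 [  140    34   312   196 12426] [ 541.7 -283.2   67.9] ((538.28125, -304.01031494140625), (310.21282958984375, 212.0402069091797), 4.216472625732422) ((538.1697998046875, -304.1675720214844), 187.44361877441406)
51 [ 157   50  274  167 2552] [ 558.3 -313.    51.5] ((539.3433227539062, -305.0987548828125), (294.3255615234375, 191.47695922851562), 4.221181869506836) ((539.1094970703125, -305.89971923828125), 174.54080200195312)
51 [ 321  123   77   75 1106] [ 628.2 -323.9   49.6] ((623.8015747070312, -324.1878662109375), (89.57368469238281, 89.9547119140625), 50.23189926147461) ((623.5242309570312, -324.4424133300781), 45.42811965942383)
```

View pics/w_beak.png

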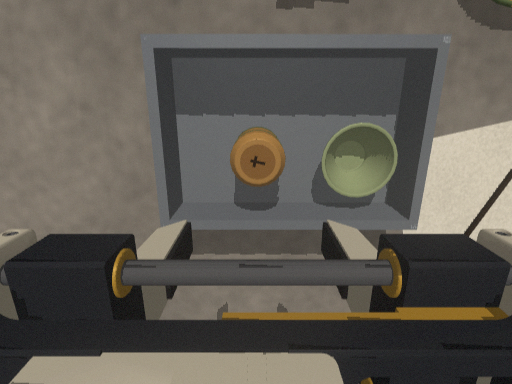

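The beaker's foot is at (258,158) and the bowl at (359,160), so the gap between them is clear. I'll descend with the fingers closing along the crate's x.

```bash
python3 -m pendant '[[18.5,3,5,0],[18.5,3,30,0],[18.5,3,70,0],[18.5,3,110,0],[18.5,3,145,0],[18.5,3,170,0],[18.5,3,183,0],[18.5,3,187,0],[18.5,3,187,0]]' 80; python3 -m pendant '[[0,0,0,0],[0,0,0,0],[0,0,0,0],[0,0,0,0],[0,0,0,0],[0,0,0,0]]' 50 25
```

```text
time: 4.75
eef_pos: [501.5, -329.4, 51.3]
tcp_rot: [[-0.07, 0.998, 0.001], [0.998, 0.07, -0.0], [-0.0, 0.001, -1.0]]
contact_force: [-0.1, -0.5, 0.3]
width: 80.3
grasp_force: 0.0
time: 5.5
eef_pos: [501.1, -330.0, 51.5]
tcp_rot: [[-0.07, 0.998, 0.001], [0.998, 0.07, -0.0], [-0.0, 0.001, -1.0]]
contact_force: [-2.0, 1.2, 6.7]
width: 62.6
grasp_force: 25.0
```

```bash
python3 -m pendant '[[0,0,-4,0],[0,0,-15,0],[0,0,-35,0],[0,0,-60,0],[0,0,-90,0],[0,0,-115,0],[0,0,-128,0],[0,0,-130,0],[0,0,-130,0]]'
python3 - <<'E'
from h import *
for i in range(4):
    s=env.state();print(s['time'],s['eef_pos'].round(2) if hasattr(s['eef_pos'],'round') else s['eef_pos'])
    p,d,C,s=shot('wrist',f'w_held{i}')
P=cloud(C,d)
m=(P[...,2]>205)&(P[...,2]<232);n,l,st,_=cv2.connectedComponentsWithStats(m.astype(np.uint8))
for i in range(1,n):
    if st[i,4]>150: print(st[i],P[l==i].mean(0).round(1))
p=p;cv2.imwrite('pics/held.png',p)
print(rel(s,(530,42.7,180),(1,.01)))
E
```

```text
time: 6.62
eef_pos: [500.5, -329.3, 180.1]
tcp_rot: [[-0.07, 0.998, -0.001], [0.998, 0.07, 0.001], [0.001, -0.001, -1.0]]
contact_force: [0.1, -0.4, -2.4]
width: 62.2
grasp_force: 25.0
6.625 [ 500.45 -329.29  180.13]
6.675 [ 500.21 -329.16  179.7 ]
6.725 [ 500.18 -329.1   179.51]
6.775 [ 500.22 -329.21  179.54]
[ 196  208  122   52 4784] [ 500.3 -308.3  211.3]
[162 250  31  10 243] [ 463.8 -321.2  208.6]
[322 250  30  10 237] [ 538.6 -315.9  208.7]
[170 286  25  34 509] [ 469.  -334.1  222. ]
[ 201  286  110   27 2355] [ 502.5 -338.2  213.3]
[320 286  24  27 456] [ 535.1 -328.9  221.4]
(array([ 3.689e+02,  5.570e+01, -1.000e-01]), np.float64(0.0599857953198224))
```

View pics/held.png

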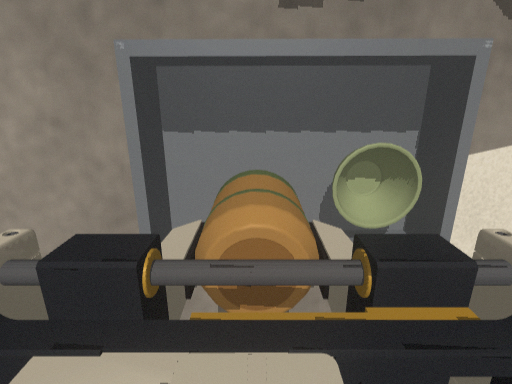

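The beaker hangs upright in the fingers, with the rim band at (258,175) and the foot behind the bar at (258,255). I fit its axis relative to the TCP.

Run:
```python
from h import *
from scipy.optimize import least_squares
for k in(0,3):
    p,d,C=load(f'w_held{k}');P=cloud(C,d);h=cv2.cvtColor(p,cv2.COLOR_BGR2HSV)
    for lo,hi in((140,155),(155,170),(170,190),(140,200)):
        m=(h[...,1]>90)&(P[...,2]>lo)&(P[...,2]<hi)&(abs(P[...,0]-500)<26)&(P[...,1]>-325);m[225:]=0
        q=P[m][:,:2]
        if len(q)<20:print(lo,len(q));continue
        r=least_squares(lambda c:np.hypot(*(q-c).T)-31,[500,-326],loss='soft_l1');print(k,lo,len(q),r.x.round(2),r.cost.round(1))
```

```text
0 140 319 [ 501.88 -326.46] 6.5
0 155 504 [ 501.86 -326.53] 7.9
0 170 797 [ 501.86 -326.46] 21.0
0 140 2207 [ 501.86 -326.5 ] 48.8
3 140 342 [ 501.59 -326.37] 7.0
3 155 499 [ 501.63 -326.44] 8.3
3 170 798 [ 501.63 -326.38] 22.6
3 140 2238 [ 501.62 -326.41] 50.9
```

```bash
python3 -m pendant '[[15,2,0,0],[50,7,0,0],[95,14,0,0],[145,21,0,0],[195,29,0,0],[245,36,0,0],[295,44,0,0],[340,50,0,0],[362,53.5,0,0],[366,54,0,0]]' | head -2;python3 -m pendant '[[0,0,0,0],[0,0,0,0]]' | head -3
python3 - <<'E'
from h import *
for i in range(3): p,d,C,s=shot('wrist','w_over');print(s['eef_pos'])
R=np.array(s['tcp_rot']);o=R@[0,0,0]+0
print(rel(s,(528.5,39.9,61.4)),R.round(4))
E
```

```text
time: 8.07
eef_pos: [528.5, 42.3, 180.5]
time: 8.32
eef_pos: [529.0, 37.6, 180.7]
tcp_rot: [[-0.068, 0.998, -0.0], [0.998, 0.068, -0.001], [-0.001, -0.0, -1.0]]
[528.96638994  37.61084215 180.66352898]
[529.04751305  37.61864328 180.67665778]
[529.05747307  37.78471536 180.68590398]
(array([  2.2,  -0.4, 119.3]), None) [[-6.770e-02  9.977e-01 -1.000e-04]
 [ 9.977e-01  6.770e-02 -4.000e-04]
 [-4.000e-04 -2.000e-04 -1.000e+00]]
```

```bash
python3 -m pendant '[[2,-0.4,5,0],[2,-0.4,25,0],[2,-0.4,50,0],[2,-0.4,75,0],[2,-0.4,88,0],[2,-0.4,92,0],[2,-0.4,92,0],[2,-0.4,92,0]]'
python3 - <<'E'
from h import *
from scipy.optimize import least_squares
for i in range(2): p,d,C,s=shot('wrist','w_low');print(s['eef_pos'],s['contact_force'])
print(rel(s,(528.5,39.9,61.4)))
P=cloud(C,d);h=cv2.cvtColor(p,cv2.COLOR_BGR2HSV);x,y,z=s['eef_pos']
m=(h[...,1]>90)&(P[...,2]>z-40)&(P[...,2]<z+15)&(abs(P[...,0]-x)<26)&(P[...,1]>y+4);m[225:]=0
q=P[m][:,:2];print(least_squares(lambda c:np.hypot(*(q-c).T)-31,[x,y],loss='soft_l1').x)
m=(P[...,2]>21)&(P[...,2]<32)
m=m&(abs(P[...,0]-530)<90)&(P[...,1]<140)
v,u=np.nonzero(m);q=plane(C,np.c_[u,v],26);print('board right/left x at y~90:',[np.percentile(q[abs(q[:,1]-yy)<4,0],[0,100]).round(1) for yy in(85,90,95)],'ymax',np.percentile(q[:,1],99.8))
m=(P[...,2]>12)&(P[...,2]<20)&(abs(P[...,0]-530)<40)&(P[...,1]<90)
print('recess floor seen',P[m].max(0) if m.any() else None)
E
```

```text
time: 9.48
eef_pos: [529.3, 41.3, 89.5]
tcp_rot: [[-0.07, 0.998, 0.002], [0.998, 0.07, 0.0], [0.0, 0.002, -1.0]]
contact_force: [-0.4, 0.6, -1.8]
width: 62.4
grasp_force: 25.0
[529.32714892  41.31079483  89.53832956] [-0.40536347  0.55156038 -1.77314384]
[529.30768691  41.31516832  89.55394401] [-0.10295438  0.57006344 -0.55241484]
(array([-1.4, -1. , 28.2]), None)
[530.70049885  44.06777045]
board right/left x at y~90: [array([464.7, 594.1]), array([464.7, 594. ]), array([464.7, 594. ])] ymax 102.82608288044582
recess floor seen [562.69482055  74.26596571  19.56746043]
```

View pics/w_low.png

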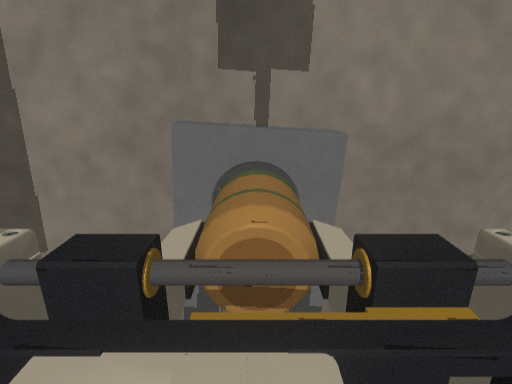

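The view from above shows the beaker over the recess (dark ring around 212–300, row 170), about 1.5 mm off. I correct that and lower it gently.

```bash
python3 -m pendant '[[-1.5,-1,2,0],[-1.5,-1,8,0],[-1.5,-1,14,0],[-1.5,-1,19,0],[-1.5,-1,22,0],[-1.5,-1,24,0],[-1.5,-1,25,0],[-1.5,-1,25,0]]';python3 -m pendant '[[0,0,1,0],[0,0,2,0],[0,0,2,0],[0,0,2,0]]'
```

```text
time: 10.58
eef_pos: [527.7, 39.7, 63.7]
tcp_rot: [[-0.07, 0.998, 0.0], [0.998, 0.07, 0.0], [0.0, 0.0, -1.0]]
contact_force: [-0.4, 0.9, -1.1]
width: 62.3
grasp_force: 25.0
time: 11.08
eef_pos: [527.7, 39.7, 61.7]
tcp_rot: [[-0.07, 0.998, -0.0], [0.998, 0.07, 0.0], [0.0, 0.0, -1.0]]
contact_force: [-0.3, 0.5, -1.9]
width: 62.3
grasp_force: 25.0
```

```bash
for i in 1; do python3 -m pendant '[[0,0,0.4,0],[0,0,0.8,0],[0,0,0.8,0]]'|sed -n '2p;6,7p;4,5p'; done; python3 -m pendant '[[0,0,0.4,0],[0,0,0.8,0],[0,0,0.8,0]]'|sed -n '2p;4,5p'
```

```text
eef_pos: [527.8, 39.7, 61.5]
contact_force: [-1.9, -1.3, 4.7]
width: 62.2
grasp_force: 25.0
eef_pos: [527.8, 39.7, 61.4]
contact_force: [-3.9, -0.2, 12.9]
width: 62.1
```

Contact is at the expected height for the recess floor. I ease the preload and release.

```bash
python3 -m pendant '[[0,0,-0.7,0],[0,0,-0.7,0]]'|sed -n '2p;4p'; python3 -m pendant '[[0,0,0,0],[0,0,0,0],[0,0,0,0],[0,0,0,0]]' 80 | sed -n '2p;4,6p'; python3 -m pendant '[[0,0,-3,0],[0,0,-20,0],[0,0,-55,0],[0,0,-100,0],[0,0,-140,0],[0,0,-170,0],[0,0,-176,0],[0,0,-176,0]]' | head -3
python3 - <<'E'
from h import *
p,d,C,s=shot('top','t_after');P=cloud(C,d)
m=(P[...,2]>88)&(P[...,2]<106)&(abs(P[...,0]-530)<60)&(abs(P[...,1]-42)<60);q=P[m];print(q.mean(0),len(q))
s=env.state();a=np.radians(4)
print(s['time'],s['eef_pos'],rel(s,(524,225,237),(np.cos(a),np.sin(a))))
E
```

```text
eef_pos: [527.8, 39.7, 61.4]
contact_force: [-3.4, 0.3, 6.6]
eef_pos: [527.7, 39.7, 60.7]
contact_force: [0.6, 0.2, -0.9]
width: 79.7
grasp_force: 0.0
time: 13.58
eef_pos: [527.6, 39.7, 237.2]
tcp_rot: [[-0.07, 0.998, 0.001], [0.998, 0.07, 0.0], [0.0, 0.001, -1.0]]
[nan nan nan] 0
13.625 [527.06000522  39.62187597 236.29374483] (array([185.1,   9.9,  -0.7]), np.float64(0.00021170587565810806))<stdin>:3: RuntimeWarning: Mean of empty slice.
  ret = um.true_divide(
```

```bash
python3 -m pendant '[[20,1,0,0],[70,4,0,0],[120,7,0,0],[165,9,0,0],[185,10,0,0],[185,10,0,0],[185,10,0,0],[185,10,0,0]]' 60 | head -3
python3 - <<'E'
from h import *
p,d,C,s=shot('top','t_after2');P=cloud(C,d)
m=(P[...,2]>60)&(P[...,2]<106)&(abs(P[...,0]-530)<45)&(abs(P[...,1]-42)<45);q=P[m];print(q.mean(0),q.max(0),len(q))
cv2.imwrite('pics/t_crop.png',cv2.resize(p[130:280,130:330],None,fx=3,fy=3))
p,d,C,s=shot('wrist','w_post2');print(s['time'],s['eef_pos'],np.array(s['tcp_rot']).round(3))
P=cloud(C,d)
m=(P[...,2]>122)&(P[...,2]<140);m[235:]=0;n,l,st,_=cv2.connectedComponentsWithStats(m.astype(np.uint8))
for i in range(1,n):
    if st[i,4]>60:
        v,u=np.nonzero(l==i);q=plane(C,np.c_[u,v],132)[:,:2].astype(np.float32);print(st[i],P[l==i].mean(0),cv2.minAreaRect(q))
m=(P[...,2]>54)&(P[...,2]<68)
m[235:]=0
v,u=np.nonzero(m);q=plane(C,np.c_[u,v],60)[:,:2].astype(np.float32);print('rack',cv2.minAreaRect(q))
E
```

```text
time: 14.62
eef_pos: [525.2, 222.5, 236.7]
tcp_rot: [[-0.067, 0.998, -0.0], [0.998, 0.067, -0.001], [-0.001, -0.0, -1.0]]
[525.46439848  40.91420072  93.6109264 ] [556.0280707   71.78759561 102.98018466] 319
14.675 [525.17005314 222.96937155 236.8594257 ] [[-0.067  0.998  0.   ]
 [ 0.998  0.067 -0.001]
 [-0.001  0.    -1.   ]]
[ 234   19   41   45 1377] [516.58335726 349.04869319 127.72993755] ((516.6757202148438, 347.9180603027344), (31.82407569885254, 31.641530990600586), 46.69831466674805)
[249 145  13  41 447] [523.67494798 247.39314567 130.57142905] ((523.7869262695312, 247.1883544921875), (10.773273468017578, 36.866798400878906), 8.537324905395508)
rack ((520.2805786132812, 297.95574951171875), (69.80180358886719, 178.88726806640625), 4.056188583374023)
```

View pics/t_crop.png

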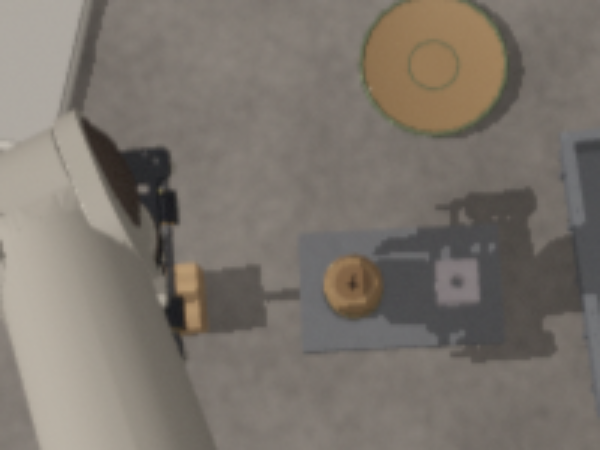

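The top view shows the beaker upright in the recess at crop (353,285), with the socket free at (457,281). Next I descend on the post's head, stopping short to check.

```bash
python3 -m pendant '[[24,-1,3,-0.035],[24,-1,20,-0.075],[24,-1,50,-0.075],[24,-1,85,-0.075],[24,-1,110,-0.075],[24,-1,125,-0.075],[24,-1,130,-0.075],[24,-1,130,-0.075],[24,-1,130,-0.075]]' 45 | head -4
python3 - <<'E'
from h import *
env.camera('side')
s=env.state();print(s['time'],s['eef_pos'],rel(s,(522.5,247.3,106.5),(np.cos(.143),np.sin(.143))))
E
```

```text
time: 15.85
eef_pos: [522.8, 249.3, 107.9]
tcp_rot: [[-0.145, 0.989, 0.002], [0.989, 0.145, 0.001], [0.001, 0.002, -1.0]]
contact_force: [0.3, 0.5, -0.5]
15.9 [522.79171962 249.1888513  107.86697093] (array([-1.8, -0.6,  1.4]), np.float64(0.0020014817823523767))
```

```bash
python3 -m pendant '[[-1.8,-0.6,1.4,0],[-1.8,-0.6,1.4,0],[-1.8,-0.6,1.4,0]]' | sed -n 2p; python3 -m pendant '[[0,0,0,0],[0,0,0,0],[0,0,0,0],[0,0,0,0],[0,0,0,0],[0,0,0,0]]' 0 40; python3 -m pendant '[[0,0,-3,0],[0,0,-12,0],[0,0,-30,0],[0,0,-50,0],[0,0,-75,0],[0,0,-100,0],[0,0,-108,0],[0,0,-110,0],[0,0,-110,0],[0,0,-110,0]]'
python3 - <<'E'
from h import *
p,d,C,s=shot('wrist','w_pheld')
p,d,C,s=shot('wrist','w_pheld');print(s['eef_pos'],np.array(s['tcp_rot']).round(4).tolist())
E
```

```text
eef_pos: [521.7, 246.9, 105.5]
time: 17.02
eef_pos: [521.7, 246.9, 105.3]
tcp_rot: [[-0.144, 0.99, -0.0], [0.99, 0.144, -0.0], [0.0, -0.0, -1.0]]
contact_force: [0.5, 0.2, -0.7]
width: 10.3
grasp_force: 39.9
time: 18.27
eef_pos: [521.1, 246.6, 214.4]
tcp_rot: [[-0.145, 0.99, -0.002], [0.99, 0.145, -0.001], [-0.001, -0.002, -1.0]]
contact_force: [0.4, 0.9, -1.2]
width: 9.5
grasp_force: 39.9
[521.22606408 246.67954301 214.43996596] [[-0.1445, 0.9895, -0.0016], [0.9895, 0.1445, -0.0008], [-0.0005, -0.0016, -1.0]]
```

View pics/w_pheld.png

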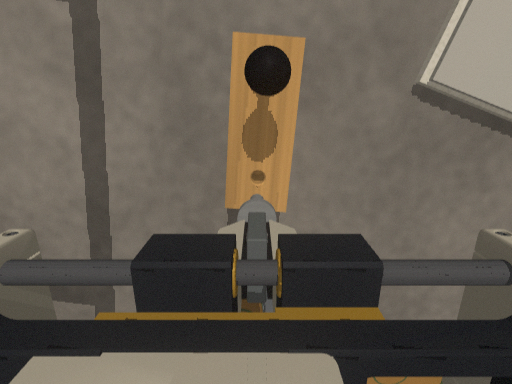

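The post is held with the head between the pads. The collar is at (257,215), the pin tip at about (257,198), and the empty hole at (258,177). I fit the pin and collar relative to the TCP.

Run:
```python
from h import *
from scipy.optimize import least_squares
p,d,C=load('w_pheld');P=cloud(C,d);t=np.array([521.2,246.7,214.4])
D=P-t
m=(abs(D[...,0])<30)&(abs(D[...,1])<30)&(D[...,2]>-90)&(D[...,2]<-20);m[236:]=0
for lo,hi,r in((-84,-72,6),(-72,-60,6),(-60,-47,6),(-46,-39.5,14)):
    q=D[m&(D[...,2]>lo)&(D[...,2]<hi)]
    if len(q)<6:print(lo,len(q));continue
    f=least_squares(lambda c:np.hypot(*(q[:,:2]-c).T)-r,[0,0],loss='soft_l1',f_scale=.5);print(lo,len(q),f.x.round(2),round(f.cost,1))
v,u=np.nonzero(m&(D[...,2]>-40.5)&(D[...,2]<-36));print('collar top',D[v,u].mean(0),len(v))
for c in range(250,266,5): print([ (r,D[r,c].round(1).tolist()) for r in range(192,222,4)])
```

```text
-84 41 [ 1.8  -1.16] 0.7
-72 6 [ 1.5  -1.15] 0.2
-60 0
-46 495 [ 2.16 -3.82] 427.0
collar top [  0.71405335   5.8156142  -39.9066271 ] 325
[(192, [-3.1, -18.0, -154.9]), (196, [-2.4, -22.8, -155.5]), (200, [-4.7, 11.5, -44.2]), (204, [-4.4, 9.9, -40.3]), (208, [-4.0, 6.9, -40.5]), (212, [-4.6, 16.6, -8.6]), (216, [-4.4, 16.5, -2.8]), (220, [-4.3, 16.7, 3.3])]
[(192, [2.5, -17.7, -156.6]), (196, [-0.2, 4.4, -76.0]), (200, [nan, nan, nan]), (204, [-0.9, 10.3, -40.7]), (208, [-0.5, 7.5, -40.2]), (212, [-1.6, 16.6, -9.6]), (216, [-1.7, 17.2, -2.1]), (220, [-1.6, 16.8, 2.5])]
[(192, [8.0, -16.2, -154.6]), (196, [3.9, 4.7, -77.0]), (200, [2.2, 13.2, -42.3]), (204, [2.5, 11.0, -40.2]), (208, [3.0, 8.0, -40.4]), (212, [1.3, 16.8, -10.2]), (216, [1.2, 17.1, -3.5]), (220, [1.1, 17.4, 3.0])]
[(192, [13.5, -15.4, -154.5]), (196, [14.3, -20.5, -155.8]), (200, [14.9, -24.7, -154.4]), (204, [6.0, 11.5, -40.2]), (208, [6.4, 8.8, -39.5]), (212, [7.0, 5.5, -40.4]), (216, [4.2, 16.5, -5.8]), (220, [3.8, 17.5, 2.4])]
```

Run:
```python
from h import *
p,d,C=load('w_stand');g=cv2.cvtColor(p,cv2.COLOR_BGR2GRAY)[148:170,244:269].astype(float)
w=np.clip(np.median(g)*.8-g,0,None);v,u=np.mgrid[148:170,244:269];c=[(w*u).sum()/w.sum(),(w*v).sum()/w.sum()];print(c,plane(C,c,62),plane(C,c,58))
s=env.state();print(s['eef_pos'],rel(s,(529.2,-66.3,214)))
```

```text
[np.float64(255.31404958677683), np.float64(157.51131495824498)] [[530.81398881 -64.73936361  62.        ]] [[530.85511811 -65.48968116  58.        ]]
[521.29865812 246.71419924 214.57306109] (array([-310.9,  -37.4,    0.8]), None)
```

```bash
python3 -m pendant '[[-20,-2,0,0],[-60,-7,0,0],[-110,-13,0,0],[-160,-19,0,0],[-210,-25,0,0],[-255,-31,0,0],[-290,-35,0,0],[-308,-37,0,0],[-311,-37.5,0,0],[-311,-37.5,0,0]]' | head -2;python3 -m pendant '[[0,0,0,0],[0,0,20,0],[0,0,45,0],[0,0,53,0],[0,0,55,0],[0,0,55,0],[0,0,55,0]]' | head -4
cat > m.py <<'E'
from h import *
from scipy.optimize import least_squares
env.camera('side');p,d,C,s=shot('wrist','w_ins');t=np.array(s['eef_pos']);print(s['time'],t,s['contact_force'],rel(s,(529.2,-66.3,107.4)))
P=cloud(C,d);D=P-t
m=(abs(D[...,0])<30)&(abs(D[...,1])<30)&(D[...,2]>-84)&(D[...,2]<-60);m[236:]=0
q=D[m];print('pin',len(q),(least_squares(lambda c:np.hypot(*(q[:,:2]-c).T)-6,[0,0],loss='soft_l1',f_scale=.5).x+t[:2]).round(2) if len(q)>8 else '')
m=(P[...,2]>56)&(P[...,2]<67)&(abs(P[...,0]-530)<40)&(abs(P[...,1]+67)<40);m[236:]=0
v,u=np.nonzero(m);q=plane(C,np.c_[u,v],62);print('block',len(q),q.min(0),q.max(0))
m=(P[...,2]>21)&(P[...,2]<32)&(abs(P[...,0]-530)<90)&(P[...,1]<0);m[236:]=0
v,u=np.nonzero(m);q=plane(C,np.c_[u,v],26);print('board x',[np.percentile(q[abs(q[:,1]-y)<4,0],[0,100]).round(1) for y in(-20,-30,-40)])
E
python3 m.py
```

```text
time: 19.62
eef_pos: [529.5, -64.9, 215.3]
time: 20.5
eef_pos: [530.2, -66.2, 161.3]
tcp_rot: [[-0.145, 0.989, 0.002], [0.989, 0.145, -0.0], [-0.0, 0.002, -1.0]]
contact_force: [-0.5, -0.9, -0.6]
20.55 [530.12152589 -66.25145142 161.18189665] [ 0.41219062 -0.49271926 -1.16957037] (array([ 0.1, -1. , 53.8]), None)
pin 48 [532.07 -67.23]
block 1532 [508.84879949 -89.48477792  62.        ] [552.89684243 -44.2814236   62.        ]
board x [array([465.8, 595.2]), array([465.8, 595.3]), array([466.1, 595.4])]
```

View pics/w_ins.png

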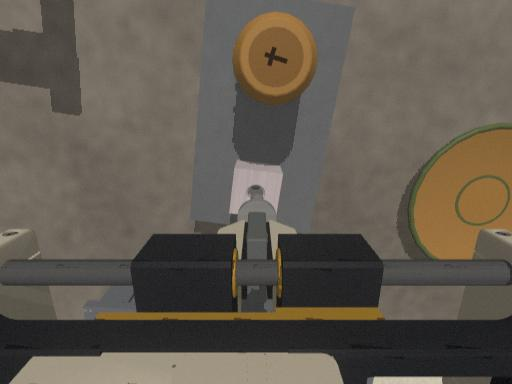

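The pin (256,188) is just above the socket block (256,185). The pin measures (532.1,-67.2) against the block centre (530.9,-67.0), so I shift 1.1 mm and descend while watching the force.

```bash
python3 -m pendant '[[0.3,-1.1,2,0],[0.3,-1.1,7,0],[0.3,-1.1,10,0],[0.3,-1.1,10,0],[0.3,-1.1,10,0]]' | sed -n '2p;4p'; python3 m.py; python3 -m pendant '[[0,0,2,0],[0,0,4,0],[0,0,6,0],[0,0,7,0],[0,0,7,0]]' | sed -n '2p;4p'
```

```text
eef_pos: [528.4, -66.1, 150.3]
contact_force: [-0.8, 0.0, -0.8]
21.275 [528.50310589 -66.12069195 150.42592251] [-0.62509596  0.39907219 -1.74183759] (array([-0.3,  0.7, 43. ]), None)
pin 49 [530.38 -67.11]
block 1578 [508.85166081 -89.51583533  62.        ] [552.92282434 -44.03825679  62.        ]
board x [array([465.8, 595.1]), array([465.8, 595.3]), array([465.9, 595.3])]
eef_pos: [528.3, -66.1, 143.3]
contact_force: [0.5, -0.2, -0.4]
```

```bash
python3 -m pendant '[[0,0.4,2,0],[0,0.4,5,0],[0,0.4,8,0],[0,0.4,9,0],[0,0.4,9,0]]' | sed -n '2p;4p;6p'
```

```text
eef_pos: [528.7, -66.0, 134.3]
contact_force: [-0.1, -0.2, -0.8]
grasp_force: 39.9
```

```bash
python3 -m pendant '[[0,0,2,0],[0,0,5,0],[0,0,8,0],[0,0,11,0],[0,0,14,0],[0,0,16,0],[0,0,16,0]]' | sed -n '2p;4p;6p';  python3 -m pendant '[[0,0,2,0],[0,0,4,0],[0,0,6,0],[0,0,7,0],[0,0,8,0],[0,0,8,0]]' | sed -n '2p;4p;6p'
```

```text
eef_pos: [528.7, -66.1, 118.2]
contact_force: [-0.4, -0.7, -0.6]
grasp_force: 39.9
eef_pos: [528.7, -66.0, 110.3]
contact_force: [0.7, -0.3, -1.5]
grasp_force: 39.9
```

```bash
python3 -m pendant '[[0,0,0.8,0],[0,0,1.6,0],[0,0,2.2,0],[0,0,2.2,0]]' | sed -n '2p;4p;6p';  python3 -m pendant '[[0,0,0.5,0],[0,0,1,0],[0,0,1,0]]' | sed -n '2p;4p;6p'
```

```text
eef_pos: [528.8, -66.0, 108.1]
contact_force: [0.5, -0.2, -0.1]
grasp_force: 39.9
eef_pos: [528.8, -66.0, 107.3]
contact_force: [-0.5, 0.5, 0.6]
grasp_force: 39.9
```

```bash
python3 -m pendant '[[0,0,0.5,0],[0,0,1,0],[0,0,1,0]]' | sed -n '2p;4p;6p';  python3 -m pendant '[[0,0,0.5,0],[0,0,0.8,0],[0,0,0.8,0]]' | sed -n '2p;4p;6p'
```

```text
eef_pos: [528.9, -66.0, 107.3]
contact_force: [-3.9, 0.2, 9.8]
grasp_force: 39.9
eef_pos: [528.9, -66.1, 107.2]
contact_force: [-6.6, 1.3, 16.3]
grasp_force: 40.0
```

The collar is seated at the expected height (107.3), with the force rising. I release and withdraw.

```bash
python3 -m pendant '[[0,0,-1.2,0],[0,0,-1.2,0]]' | sed -n '2p;4p'; python3 -m pendant '[[0,0,0,0],[0,0,0,0],[0,0,0,0],[0,0,0,0]]' 50 | sed -n '2p;4,6p'; python3 -m pendant '[[0,0,-3,0],[0,0,-20,0],[0,0,-55,0],[0,0,-100,0],[0,0,-125,0],[-60,0,-130,0],[-120,0,-130,0],[-180,0,-130,0],[-180,0,-130,0],[-180,0,-130,0]]' | head -2
python3 - <<'E'
from h import *
p,d,C,s=shot('side','s_end');P=cloud(C,d)
cv2.imwrite('pics/s_crop.png',cv2.resize(p[130:350,170:390],None,fx=2.7,fy=2.7,interpolation=cv2.INTER_CUBIC))
m=(abs(P[...,0]-530)<30)&(abs(P[...,1]+67)<30)&(P[...,2]>70);print('post',P[m].max(0),P[m].mean(0))
m=(abs(P[...,0]-530)<45)&(abs(P[...,1]-42)<45)&(P[...,2]>40);print('beaker',P[m].max(0))
E
```

```text
eef_pos: [529.0, -66.1, 107.3]
contact_force: [-2.8, -0.4, 6.6]
eef_pos: [528.8, -66.0, 106.5]
contact_force: [0.3, -0.1, -0.0]
width: 45.6
grasp_force: 0.0
time: 27.82
eef_pos: [554.8, -243.7, 237.2]
post [540.26381195 -43.36994759 136.24762271] [525.9330786  -58.40352255 110.3739912 ]
beaker [556.34834184  77.80054732  99.93160184]
```

View pics/s_crop.png

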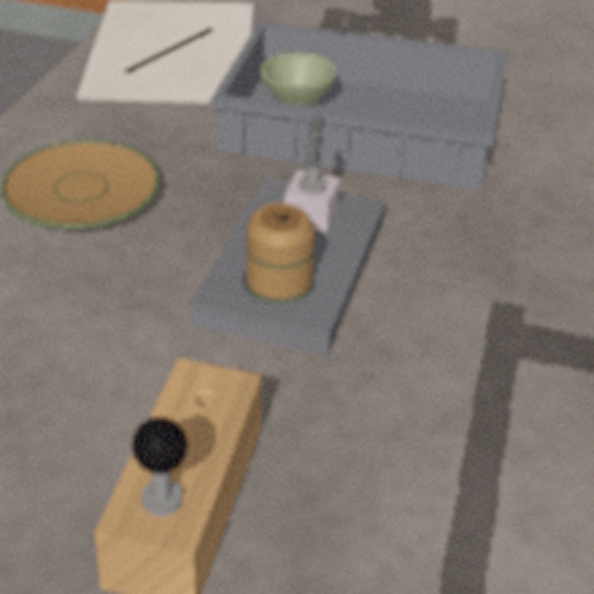

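The side view shows the beaker foot up in the recess at crop (281,250). The post stands upright with its collar on the block at (314,182), head top ≈ 136–138 mm. The bowl, plate and ball post have not moved, so I hand in.

```bash
python3 -c "
from cell import env
print(env.sign_off())"
```

```text
the job is handed in; nothing more can be done
None
```

The job is handed in at about 28 s on the robot's clock: the beaker stands foot up in the recess, the flat-headed post is pushed home with its collar on the socket block, and the bowl, plate and ball post were left alone.

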